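Load the sample thermostat and lap its cover shut

TASK

Put the steel sample cup fully home in the bore of the inclined thermostat block. Then close its two-leaf cover: shut the white rebated leaf (yellow lip) completely first and the blue flanged leaf last, so that the blue flange laps over the yellow lip and both leaves lie flat. Leave the other things on the bench where they are.

Things in the scene. Friction and masses are not known exactly. Their poses are not given: they have to be found in the camera images.
- sample_cup: the sample cup: upright steel cylinder, diameter 44, 64 high, foot chamfered 4 wide by 5 high, with a round black grip knob on top, diameter 28, 38 high (total height 102); 0.15 to 0.35 kg. It stands on the bench to the left of the station. Origin at the centre of its underside, z along it towards the knob.
- station: the thermostat: light grey box fixed to the bench, inclined 30 degrees towards its front (robot side), with an open two-leaf cover. Inside, an aluminium deck (blue square painted round the bore) 150 up the slope by 236 across with the bore at its centre, 72 below the rim of the surrounding walls (8 thick). Origin on the bench under its middle, z up, x away from the robot; turned up to 0.2 rad about the vertical
- bore_mouth (a point): centre of the mouth of the bore in the station's deck. Axes (shared by all station points): z is the bore axis, out of the bore, leaning 30 degrees from vertical towards the robot; x runs up the slope, away from the robot; y is level, to the left. Bore diameter 46, 2 chamfer at the mouth, 46 deep; the seated cup stands 56 out of the deck.
- bore_floor (a point): centre of the bore's floor, 46 below the mouth along its axis, same axes; the seated cup's origin comes here
- rebated_hinge (a point): point on the hinge line of the rebated leaf, middle of its length: on the left wall's rim, 122 to the left (+y) of the bore axis and 72 above the deck (z), station axes; the hinge line runs along x. Fixed.
- flanged_hinge (a point): the same for the flanged leaf: on the right wall's rim, 122 to the right (-y) of the bore axis
- rebated_leaf (a joint): angle (rad) of the white left leaf: 0 shut (flat over the box), about 1.57 standing straight out from it, more leaning outward, limit 2.0. Plate 160 (x) long, 113 wide from the hinge line, 12 thick (underside in the hinge plane, outer face 12 from it), then a yellow lip 15 wide, 5 thick, flush with the underside, to 128 from the hinge line.
- rebated_edge (a point): middle of the yellow lip's free edge, 128 from the hinge line; moves with the leaf. Both leaves weigh 0.2 kg and have stiff hinges (0.16 N m friction): they stay where they are left and are shut by pushing the outer face, about 2 N at the free edge; no latch.
- flanged_leaf (a joint): angle (rad) of the blue right leaf, same meaning (0 shut), size, mass and hinge; its 15 wide, 5.5 thick flange is flush with its outer face, to 128 from the hinge, and laps 12 over the yellow lip when both are shut. If it were shut first, the rebated leaf would strike the flange and stay about 0.1 rad open.
- flanged_edge (a point): middle of the flange's free edge, 128 from the hinge line; moves with the leaf
- reagent_bottle: green bottle with white cap, diameter 56, height 125; a bystander that stands beside the sample cup; origin at the centre of its underside
- white_bottle: white bottle, diameter 52, height 110, right of the station; bystander, origin at the centre of its underside
- beaker: glass beaker, diameter 70, height 85, right of the station; bystander, origin at the centre of its underside
- spatula: spatula about 170 long lying flat between the station and the sample cup; bystander, origin about its middle
- jar: green jar, diameter 66, height 75, left of and beyond the station; bystander, origin at the centre of its underside

How it is judged (in metres and radians):
On the way, in this order (a step that is already met when the one before it is completed fails the run):
1. the sample cup is fully home in the bore (its origin within 5 mm of the bore floor's centre, in line with it) (distance between sample_cup and bore_floor below 0.005 m and angle between the z axis of sample_cup and the z axis of bore_floor, either way round below 0.08 rad), for 0.3 s.
2. the rebated leaf is fully shut (below 0.04 rad) while the flanged leaf is still open (above 0.15 rad) (all of step 1 and value of joint rebated_leaf below 0.04 rad and value of joint flanged_leaf above 0.15 rad), for 0.2 s.
3. the flanged leaf is fully shut (below 0.04 rad) over it (value of joint each of rebated_leaf, flanged_leaf below 0.04 rad), for 0.2 s.
At the end, for the whole second after the job is handed in: the sample cup rests in the bore, its origin within 5 mm of the bore floor's centre and its axis within 0.08 rad of the bore's; both leaves are shut, each below 0.04 rad; nothing moves (all of step 1 and all of step 3 and linear speed of sample_cup below 0.02 m/s); the robot touches nothing.
It fails at once if the flanged leaf is shut (below 0.12 rad) while the rebated leaf is not (above 0.08 rad) (value of joint flanged_leaf below 0.12 rad and value of joint rebated_leaf above 0.08 rad).
It fails at once if a bystander is moved by more than 30 mm (distance of any of reagent_bottle, white_bottle, beaker, spatula, jar from where it was at the start of the episode above 0.03 m).
It also fails if it takes over 59 s, if anything falls off the work surface, if the arm or the gripper's body presses on something with over 40 N, if the wrist force passes 120 N, or if a joint passes its speed limit or range.

ROBOT

A 6-joint arm with a two-finger parallel gripper is mounted at the origin on the work surface. World frame = base frame: x ahead of the robot, y to its left, z up, the work surface at z = 0. Lengths are in mm, angles in rad, forces in N, time in s.
With the tool pointing down it reaches from about 425 to 1125 mm from the base axis. Payload 14.9 kg.
Tool frame: the origin (TCP) lies midway between the tips of the shut fingers; the grasp point (between the pads) lies 19 mm behind it; y points along the fingers, x is the direction in which the jaws open and shut, and the axes are right-handed (so a half turn about y gives the same grasp; the last joint's range is limited). The gripper opens to 91 mm and grips with 3 to 60 N. Pads are 32 mm wide; open, the fingers measure 118 mm over their backs; the gripper's body (76 mm by 178 mm) begins 60 mm behind the grasp point.
Start: joints at [1.194, 0.379, 1.734, -0, 1.028, -0.033], TCP at [235.955, 659.047, 213.932] pointing down, gripper open.
Joint ranges: [-2.77, 2.77], [-0.74, 2.19], [0, 2.66], [-1.06, 4.2], [0.31, 2.87], [-3.08, 3.08]. Speed limits (rad/s): [1.89, 1.89, 2.39, 3.14, 3.14, 3.14].

INTERFACE

Orientations are given as a unit quaternion [w, x, y, z].
In Python, from cell import ctrl gives the robot as it stands.
- The arm moves only by the tool move_arm, never from a script. Its argument "increments" is a list of rows, each a list of 7 numbers: the shift along the tool's x, y, z in cm, then the turn, a rotation vector about the tool's x, y, z in degrees, then the opening, from 0 (shut) to 1 (fully open). In form: [[tx, ty, tz, rx, ry, rz, jaw], ...]. A call has 1 to 8 rows; each row shifts and turns the commanded pose from where the row before left it, along the tool's axes as they then stand; what a row does not reach is not made up. A row lasts 1/8 s, in which the tool goes at most 62.5 mm and 10.7 degrees, less where a joint would pass 70% of its speed; a pose out of reach is approached as far as the arm can. A call is refused whole if a number of a shift passes 6.25 or a number of a turn 10.7, either way. A call with a gripper value outside its range is refused whole. The fingers move at their own pace and stop on an object; the grip force is fixed at half the most. Time passes only in rows, so rows that do not move let the fingers close. It gives the time, the measured TCP pose, the force and the opening at its end, in the units of the state.
- ctrl.read_state(): the state, without advancing time (a new reading comes with each control period).
- ctrl.capture(name): name is "scene" or "top" or "wrist"; returns a dict with "img" (480x640x3 uint8, blue, green, red), "mtx" (3x3 intrinsics, pixels), "pose" (4x4, takes a point from camera to world coordinates). Camera axes: x right, y down, z forward; pixel columns grow to the right and rows downward; lengths in mm; the calibration is good to about 2 mm. A picture is of the moment at which its call begins. There is no depth.
- ctrl.job_done(): hands the job in, once; it reports no verdict.
Trained networks look in the newest picture that a camera, given by its name, has taken for a name from the list of things; names that differ only in an ending like _2 or _b are one class to them, and where a whole thing is asked for, a point or a joint stands for the part that bears it (a point fixed in the world has none). Each returns a list of dicts, best first, with "p" (0 to 1); they miss things now and then, are a little off and sometimes report something else, mostly with a low value. They report only what shows in the picture. A call takes as long as a camera call.
- ctrl.spot_in(target, camera): "rect" ([left, top, right, bottom] in pixels, round what is visible of it).
- ctrl.pinpoint(target, camera): "xy" ([column, row] in pixels: a listed point, or the origin of a listed thing).
The state is a dict: "time": time; "joint_positions": joint angles; "joint_velocities": joint speeds; "joint_efforts": joint torques, N m; "ee_pos": TCP position; "eef_rot": TCP orientation; "contact_force": force on the tool from outside, world axes, zero at the start; "ft_torque": the same for the moment, N m; "gripper_width": finger opening in mm.
Only numpy, scipy, OpenCV 4.12 (cv2) and the standard library are available. Lean on these libraries where they do the work, as an engineer would, in place of code of your own. Each camera call takes 0.05 s, during which the arm holds its last target. There are 200 camera calls.

## Working session

There is one attempt and no reset: what is moved stays moved. The work goes in short steps, Python scripts to look and compute and a tool call to move; the robot and the scene stay as the last step left them, time stands still between calls to the robot, and variables do not carry over. Pictures are saved under pics/ and viewed, about 8 in all and at most 12, crops included, and the job is handed in when it is done.

Besides the shell and the picture viewer there is one more tool, called after ">>>" as name([rows], argument=value, ...), one row to a line, values as JSON. move_arm: Moves the arm, as the interface text tells. Its arguments: {"type":"object","properties":{"increments":{"type":"array","items":{"type":"array","items":{"type":"number"}}}},"required":["increments"]}

```bash
mkdir -p pics
cat > h.py <<'E'
import numpy as np, cv2
from cell import ctrl
from scipy.spatial.transform import Rotation as R
def cap(c,fn=None):
    d=ctrl.capture(c)
    if fn: cv2.imwrite('pics/'+fn,d['img'])
    return d
def ray(d,xy):
    K=np.array(d['mtx']);P=np.array(d['pose'])
    v=P[:3,:3]@np.linalg.solve(K,[xy[0],xy[1],1]);return P[:3,3],v/np.linalg.norm(v)
def onz(d,xy,z):
    o,v=ray(d,xy);return o+v*(z-o[2])/v[2]
def tri(rays):
    A=0;b=0
    for o,v in rays:
        M=np.eye(3)-np.outer(v,v);A=A+M;b=b+M@o
    p=np.linalg.solve(A,b)
    return p,[float(np.linalg.norm((np.eye(3)-np.outer(v,v))@(p-o))) for o,v in rays]
def proj(d,p):
    K=np.array(d['mtx']);P=np.array(d['pose'])
    q=K@(P[:3,:3].T@(np.array(p)-P[:3,3]));return q[:2]/q[2]
E
cat > a.py <<'E'
from h import *
np.set_printoptions(precision=1,suppress=True)
s=ctrl.read_state();print(s['time'],s['ee_pos'],s['eef_rot'],s['gripper_width'])
D={c:cap(c,c+'0.png') for c in('scene','top','wrist')}
for c in D: print(c,np.array(D[c]['pose'])[:3,3],np.array(D[c]['pose'])[:3,2])
for n in ['sample_cup','bore_mouth','bore_floor','rebated_hinge','flanged_hinge','rebated_edge','flanged_edge','station','reagent_bottle','jar','spatula']:
    rs=[]
    for c in D:
        r=ctrl.pinpoint(n,c)
        if r: print(n,c,[(np.round(q['xy'],0),round(q['p'],2)) for q in r[:2]]); rs.append(ray(D[c],r[0]['xy'])) if r[0]['p']>.4 else 0
    if len(rs)>1: print('   ->',*tri(rs))
print(ctrl.read_state()['time'])
E
python3 a.py; python3 -c "
import cv2,numpy as np
a=[cv2.imread('pics/%s0.png'%c) for c in('scene','top')]
cv2.imwrite('pics/s.png',a[0])"
```

```text
0.0 [235.8 658.7 213.3] [-0.6  0.6  0.4 -0.4] 91.25521813081434
scene [1002.8  578.4  960.9] [-0.4 -0.5 -0.7]
top [ 464.4  -49.2 1208.5] [ 0.1  0.  -1. ]
wrist [159.1 685.6 383.5] [ 0.3 -0.1 -1. ]
sample_cup scene [(array([388., 373.]), 0.91)]
sample_cup top [(array([188., 236.]), 0.57)]
   -> [593.  295.2   7.5] [3.24772201867743, 3.2477220186773628]
bore_mouth scene [(array([317., 233.]), 0.8), (array([392., 302.]), 0.73)]
bore_mouth top [(array([341., 268.]), 0.71)]
   -> [519.2 -78.6  94.5] [1.6919512016041893, 1.6919512016040947]
bore_floor scene [(array([308., 248.]), 0.59)]
bore_floor top [(array([340., 256.]), 0.8), (array([206., 186.]), 0.41)]
   -> [549.5 -77.2  55.1] [2.0700661323342975, 2.0700661323342873]
rebated_hinge scene [(array([350., 250.]), 0.69), (array([312., 186.]), 0.17)]
rebated_hinge top [(array([279., 269.]), 0.95), (array([207., 184.]), 0.68)]
   -> [514.6  52.8 149.2] [4.686153971889969, 4.686153971889962]
flanged_hinge scene [(array([308., 187.]), 0.82)]
flanged_hinge top [(array([394., 292.]), 0.95)]
   -> [ 469. -191.  148.] [3.2350482238038962, 3.2350
[... 403 characters left out ...]
ion scene [(array([308., 264.]), 0.6)]
station top [(array([340., 253.]), 0.88), (array([394., 292.]), 0.37)]
   -> [556.1 -75.4  -4.2] [3.545080603942209, 3.5450806039421465]
reagent_bottle scene [(array([430., 330.]), 0.85)]
reagent_bottle top [(array([193., 303.]), 0.63), (array([492., 232.]), 0.41)]
   -> [434.5 272.8   9. ] [1.5828018603988165, 1.5828018603987675]
jar scene [(array([332., 389.]), 0.78)]
jar top [(array([206., 187.]), 0.78)]
   -> [717.7 254.5   5.8] [0.6545211787086702, 0.6545211787087379]
spatula scene [(array([392., 306.]), 0.93), (array([309., 187.]), 0.51)]
spatula top [(array([235., 295.]), 0.83)]
   -> [458.4 169.9   9. ] [6.699954925603456, 6.699954925603414]
1.8
```

View pics/scene0.png

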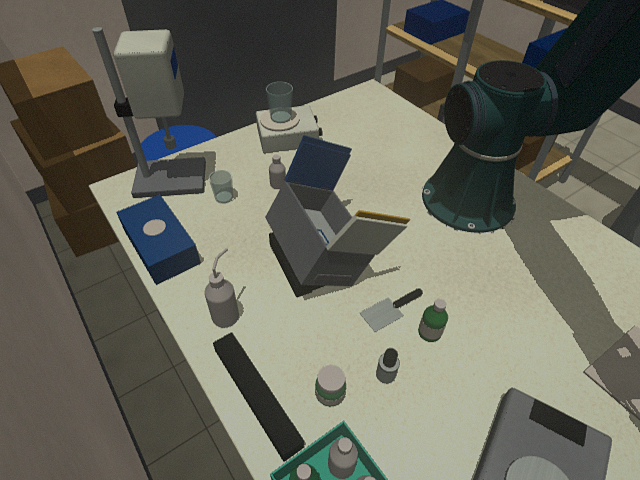

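View pics/top0.png

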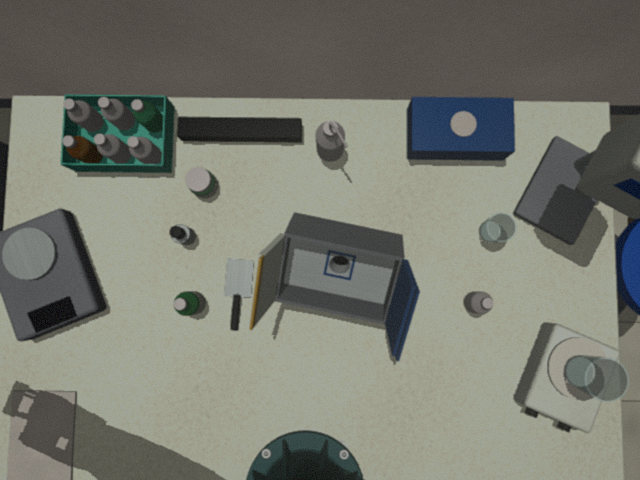

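Everything is in view: the cup is at scene (388,373), the bore is in the blue square at top (341,264), and both leaves stand open at about 1.75 rad.

```bash
cat >> h.py <<'E'
np.set_printoptions(precision=2,suppress=True)
yaw=-0.185
def frame(yaw):
    xh=np.array([np.cos(yaw),np.sin(yaw),0]);up=np.array([0,0,1.])
    return np.c_[.866025*xh+.5*up,np.cross(up,xh),-.5*xh+.866025*up]
def cur():
    s=ctrl.read_state();q=s['eef_rot'];return np.array(s['ee_pos']),R.from_quat([q[1],q[2],q[3],q[0]]),s
def delta(p,Rt):
    """Rt: 3x3. shift first (cm, current tool axes), then turn (deg)"""
    p0,R0,s=cur()
    return R0.inv().apply(np.array(p)-p0)/10,(R0.inv()*R.from_matrix(Rt)).as_rotvec(degrees=True)
def rot(xax,yax):
    return np.c_[xax,yax,np.cross(xax,yax)]
E
python3 - <<'E'
from h import *
p,r,s=cur();print(p);print(r.as_matrix())
d=cap('wrist');print('cam in tool',r.inv().apply(np.array(d['pose'])[:3,3]-p), r.inv().apply(np.array(d['pose'])[:3,2]))
F=frame(yaw)
for sg in(1,-1):print(delta([593,295,200],rot(sg*F[:,1],[0,0,-1])))
E
```

```text
[235.93 659.05 213.92]
[[ 0.34 -0.   -0.94]
 [ 0.94 -0.    0.34]
 [-0.   -1.    0.  ]]
cam in tool [  -0.72 -170.12   81.32] [ 0.    0.96 -0.29]
(array([-22.24,   1.39, -45.89]), array([-0. , -9.1,  0. ]))
(array([-22.24,   1.39, -45.89]), array([ -0. , 170.9,  -0. ]))
```

>>> move_arm([
  [-2.6, 0, -5.4, 0, 0, 0, 1],
  [-2.6, 0, -5.4, 0, 0, 0, 1],
  [-2.6, 0, -5.4, 0, 0, 0, 1],
  [-2.6, 0, -5.4, 0, 0, 0, 1],
  [-2.6, 0, -5.4, 0, 0, 0, 1],
  [-2.6, 0, -5.4, 0, 0, 0, 1],
  [-2.6, 0, -5.4, 0, 0, 0, 1],
  [-2.6, 0, -5.4, 0, -9.1, 0, 1],
])

```text
time: 2.85
ee_pos: [573.9, 316.1, 214.2]
eef_rot: [-0.543, 0.543, 0.453, -0.452]
contact_force: [-0.3, 0.5, 0.7]
gripper_width: 91.2
```

Run:
```python
from h import *
d=cap('wrist','w1.png');p,r,s=cur();print(s['time'],p,r.as_matrix())
q=ctrl.pinpoint('sample_cup','wrist');print(q); b=ctrl.spot_in('sample_cup','wrist');print(b)
if q: print(onz(d,q[0]['xy'],0))
t=[593,295,0]
for h in(0,64,102):print(h,proj(d,[593,295,h]))
```

```text
2.9 [577.83 312.   214.31] [[ 0.17  0.   -0.99]
 [ 0.99 -0.    0.17]
 [-0.   -1.   -0.  ]]
[{'xy': [307.8, 238.3], 'p': 0.86}]
[{'rect': [283.9, 223.8, 331.6, 282.0], 'p': 0.69}]
[599.01 290.7    0.  ]
0 [310.5 232.6]
64 [307.87 250.16]
102 [305.8  263.98]
```

View pics/w1.png

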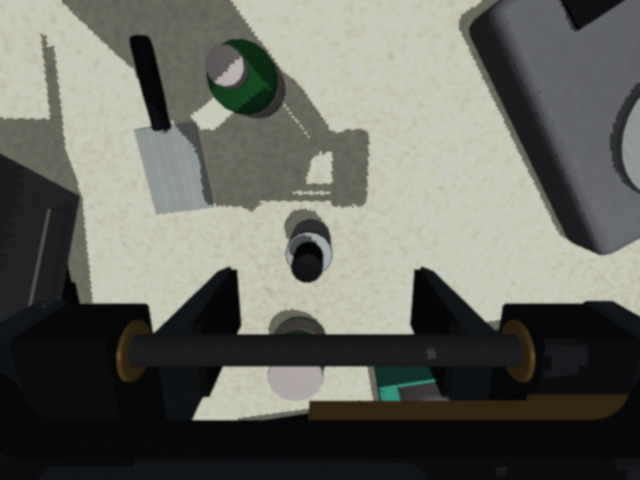

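The wrist view shows the knob top at (307,265) and the steel ring at (309,250). Both match the estimate within about 1 px.

Run:
```python
from h import *
p,r,s=cur();print(p,s['joint_velocities'])
print(delta([593,295.5,69],rot(frame(yaw)[:,1],[0,0,-1])))
```

```text
[574.1  315.76 213.92] [ 0.05 -0.01  0.02  0.01  0.    0.09]
(array([-1.64, 14.49, -2.23]), array([ 0.01, -0.15,  0.  ]))
```

>>> move_arm([
  [-1.64, 3, -2.23, 0, 0, 0, 1],
  [0, 4, 0, 0, 0, 0, 1],
  [0, 4, 0, 0, 0, 0, 1],
  [0, 3.5, 0, 0, 0, 0, 1],
  [0, 0, 0, 0, 0, 0, 1],
  [0, 0, 0, 0, 0, 0, 0],
  [0, 0, 0, 0, 0, 0, 0],
  [0, 0, 0, 0, 0, 0, 0],
])

```text
time: 4.0
ee_pos: [592.0, 297.7, 70.2]
eef_rot: [-0.544, 0.544, 0.452, -0.451]
contact_force: [0.0, 0.2, -0.3]
gripper_width: 64.2
```

>>> move_arm([
  [0, 0, 0, 0, 0, 0, 0],
  [0, 0, 0, 0, 0, 0, 0],
])

```text
time: 4.25
ee_pos: [591.5, 297.4, 69.1]
eef_rot: [-0.544, 0.544, 0.452, -0.452]
contact_force: [1.1, -0.1, -0.9]
gripper_width: 44.0
```

>>> move_arm([
  [0, 0, 0, 0, 0, 0, 0],
  [0, 0, 0, 0, 0, 0, 0],
  [0, 0, 0, 0, 0, 0, 0],
])

```text
time: 4.62
ee_pos: [591.4, 297.3, 68.9]
eef_rot: [0.544, -0.544, -0.452, 0.452]
contact_force: [0.2, -0.0, -0.7]
gripper_width: 27.6
```

Run:
```python
from h import *
D={c:cap(c) for c in('scene','top')}
p,r,s=cur();print(s['time'],p,s['gripper_width'],s['contact_force'])
F=frame(yaw)
# view from top/wrist of bore later; hover pose 160 above rim
m=np.array([527,-76,90.])
h=m+F[:,2]*200
print(delta(h,rot(F[:,1],-F[:,2])),h)
```

```text
4.725 [591.41 297.35  68.83] 27.802618716076456 [ 0.63 -0.31 -1.63]
(array([-37.88, -19.43,   9.47]), array([-30.01,   0.  ,  -0.01])) [428.71 -57.61 263.21]
```

>>> move_arm([
  [0, -2, 0, 0, 0, 0, 0],
  [0, -5, 0, 0, 0, 0, 0],
  [0, -6, 0, 0, 0, 0, 0],
  [0, -6, 0, 0, 0, 0, 0],
  [0, -6, 0, 0, 0, 0, 0],
  [0, -6, 0, 0, 0, 0, 0],
  [0, -4, 0, 0, 0, 0, 0],
  [-2, 0, -0.5, 0, 0, 0, 0],
])

```text
time: 5.72
ee_pos: [593.2, 277.4, 423.7]
eef_rot: [-0.543, 0.544, 0.454, -0.45]
contact_force: [0.6, -0.2, -2.7]
gripper_width: 27.5
```

>>> move_arm([
  [-4.7, 0, -1.3, 0, 0, 0, 0],
  [-4.7, 0, -1.3, 0, 0, 0, 0],
  [-4.7, 0, -1.3, 0, 0, 0, 0],
  [-4.7, 0, -1.3, 0, 0, 0, 0],
  [-4.7, 0, -1.3, 0, 0, 0, 0],
  [-4.7, 0, -1.3, 0, 0, 0, 0],
  [-4.7, 0, -1.3, 0, 0, 0, 0],
  [-3, 0, -0.7, 0, 0, 0, 0],
])

```text
time: 6.72
ee_pos: [621.8, -96.7, 417.9]
eef_rot: [0.545, -0.544, -0.451, 0.452]
contact_force: [0.8, 1.2, -2.7]
gripper_width: 27.5
```

>>> move_arm([
  [0, 0, 0, -6, 0, 0, 0],
  [0, 0, 0, -6, 0, 0, 0],
  [0, 0, 0, -6, 0, 0, 0],
  [0, 0, 0, -6, 0, 0, 0],
  [0, 0, 0, -6, 0, 0, 0],
  [0, 0, 0, 0, 0, 0, 0],
])

```text
time: 7.48
ee_pos: [620.9, -94.2, 417.3]
eef_rot: [-0.386, 0.666, 0.553, -0.32]
contact_force: [0.4, -0.1, -3.2]
gripper_width: 27.4
```

Run:
```python
from h import *
D={c:cap(c,c+'2.png') for c in('scene','top','wrist')}
p,r,s=cur();print(s['time'],p,s['joint_positions'],s['gripper_width'])
for n in ['bore_mouth','bore_floor','rebated_hinge','flanged_hinge','rebated_edge','flanged_edge','station']:
    rs=[]
    for c in D:
        q=ctrl.pinpoint(n,c)
        if q: print(n,c,np.round(q[0]['xy']),round(q[0]['p'],2)); rs.append(ray(D[c],q[0]['xy']))
    if len(rs)>1: print('   ->',*tri(rs))
```

```text
7.625 [622.95 -94.38 418.92] [-0.19 -0.13  1.99  0.    0.76 -1.57] 27.544500909077403
bore_mouth scene [315. 231.] 0.88
bore_floor scene [308. 248.] 0.92
bore_floor top [489. 230.] 0.6
   -> [ 544.35 -323.39  -62.37] [152.31850607893395, 152.31850607893404]
rebated_hinge scene [353. 249.] 0.77
rebated_hinge top [279. 266.] 0.68
   -> [515.57  56.22 155.06] [1.8296573080739402, 1.8296573080739726]
flanged_hinge scene [311. 189.] 0.88
flanged_hinge top [238. 295.] 0.42
   -> [532.34  57.57 366.22] [86.89330659706046, 86.89330659706032]
rebated_edge scene [386. 212.] 0.62
rebated_edge top [250. 293.] 0.84
rebated_edge wrist [94. 82.] 0.46
   -> [481.89  42.51 424.9 ] [130.51452027953292, 36.345800635514884, 147.22995714454746]
flanged_edge scene [330. 142.] 0.65
flanged_edge top [405. 326.] 0.58
   -> [ 401.56 -194.64  265.07] [0.5510069389560239, 0.5510069389561448]
station scene [308. 263.] 0.86
```

View pics/wrist2.png

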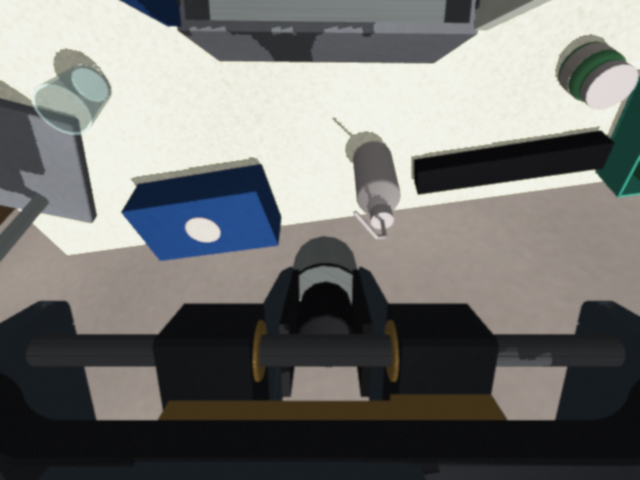

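Run:
```python
from h import *
F=frame(yaw);m=np.array([527,-76,90.])
p,r,s=cur();print(p,F.T@(p-m))
print(delta(m+F@[80,0,180],rot(F[:,1],-F[:,2])))
```

```text
[623.   -94.09 418.96] [249.08  -0.12 236.04]
(array([ 0.01,  5.6 , 16.91]), array([0., 0., 0.]))
```

>>> move_arm([
  [0, 1, 4, 0, 0, 0, 0],
  [0, 1, 4, 0, 0, 0, 0],
  [0, 1, 4, 0, 0, 0, 0],
  [0, 1.3, 3, 0, 0, 0, 0],
  [0, 1.3, 1.9, 0, 0, 0, 0],
  [0, 0, 0, 0, 0, 0, 0],
  [0, 0, 0, 0, 0, 0, 0],
])

```text
time: 9.55
ee_pos: [507.6, -72.5, 287.2]
eef_rot: [-0.384, 0.667, 0.553, -0.319]
contact_force: [0.6, -0.1, -2.7]
gripper_width: 27.4
```

Run:
```python
from h import *
d=cap('wrist','w3.png');p,r,s=cur();F=frame(yaw);m=np.array([527,-76,90.])
print(s['time'],p,F.T@(p-m),s['joint_positions'])
for n in ['bore_mouth','bore_floor','rebated_hinge','flanged_hinge','sample_cup']:
    q=ctrl.pinpoint(n,'wrist');print(n,[(np.round(a['xy'],1),a['p']) for a in q])
print(proj(d,m),proj(d,m-46*F[:,2]),proj(d,p+F[:,2]*(69-64)*-1-F[:,2]*0))
```

```text
9.6 [507.69 -72.52 287.28] [ 81.65  -0.13 180.66] [-0.19 -0.23  2.32  0.    0.53 -1.58]
bore_mouth [(array([327.9, 137.8]), 0.66), (array([169.9, 133.4]), 0.27)]
bore_floor [(array([326.4, 135.9]), 0.79)]
rebated_hinge [(array([493.8, 138.3]), 0.91)]
flanged_hinge [(array([166.9, 131.9]), 0.82)]
sample_cup [(array([323.9, 267.2]), 0.85)]
[326.2  136.29] [326.09 136.22] [326.85 294.17]
```

View pics/w3.png

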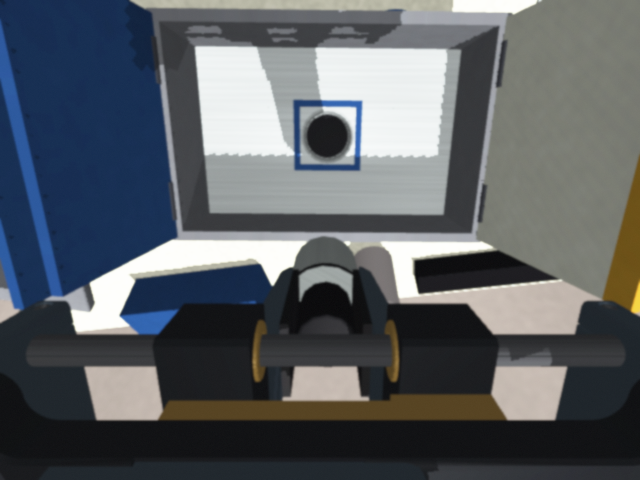

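The view shows the bore as a dark ellipse at (327,135) inside the blue square, and the tilted cup at (325,270). The leaves are to the left and right, well clear. I'll refine from the painted square.

Run:
```python
from h import *
from cell import ctrl
d=cap('wrist');im=d['img'];F=frame(yaw);m=np.array([527,-76,90.]);p,r,s=cur()
hsv=cv2.cvtColor(im,cv2.COLOR_BGR2HSV);M=cv2.inRange(hsv,(100,110,40),(130,255,255));M[:90]=0;M[185:]=0;M[:,:270]=0;M[:,385:]=0
c=max(cv2.findContours(M,cv2.RETR_EXTERNAL,cv2.CHAIN_APPROX_NONE)[0],key=cv2.contourArea)
q=cv2.approxPolyDP(c,8,True)[:,0].astype(float);print(q)
def ond(xy,z=0):
    o,v=ray(d,xy);o=F.T@(o-m);v=F.T@v;return o+v*(z-o[2])/v[2]
P=np.array([ond(a)[:2] for a in q]);print('sq',P,P.mean(0))
x,y,w,h=cv2.boundingRect(c);f=M*0;cv2.drawContours(f,[c],-1,255,-1)
mo=cv2.moments(f,True);print('cent',ond([mo['m10']/mo['m00'],mo['m01']/mo['m00']]))
rc=cv2.minAreaRect(np.array([ond(a[0])[:2] for a in c],np.float32));print(rc)
# dark bore
g=cv2.cvtColor(im,cv2.COLOR_BGR2GRAY);B=((g<60)&(f>0)&(M==0)).astype(np.uint8)*255
cb=max(cv2.findContours(B,cv2.RETR_EXTERNAL,cv2.CHAIN_APPROX_NONE)[0],key=cv2.contourArea);e=cv2.fitEllipse(cb);print(e,ond(e[0]))
for z in(72,):
  for a in([166.9,131.9],[493.8,138.3]):print('hinge',ond(a,z))
for c in ([196,47],[447,49],[208,212],[444,214]):print('deck',ond(c))
print(F.T@(p-m))
K=np.array(d['mtx']);print(K[0,0])
```

```text
[[294. 102.]
 [295. 169.]
 [358. 170.]
 [361. 103.]]
sq [[-31.49 -29.79]
 [ 29.47 -30.44]
 [ 30.49  31.04]
 [-30.56  32.25]] [-0.52  0.76]
cent [-1.6   0.86  0.  ]
((-0.49927520751953125, 0.9795379638671875), (62.78023910522461, 61.913597106933594), 89.94007873535156)
((326.6846008300781, 136.86358642578125), (39.51116943359375, 40.457496643066406), 8.539249420166016) [-0.54  0.46  0.  ]
hinge [  -4.4  -120.06   72.  ]
hinge [  0.48 126.58  72.  ]
deck [ -77.14 -115.64    0.  ]
deck [-75.32 107.5    0.  ]
deck [  72.07 -119.45    0.  ]
deck [ 74.39 119.21   0.  ]
[ 80.41  -0.12 180.15]
352.87967895329285
```

Run:
```python
from h import *
d=cap('wrist');im=d['img'];p,r,s=cur()
T=r.as_matrix()
S=6;x0,y0=270,225;big=cv2.resize(im[y0:y0+90,x0:x0+110],None,fx=S,fy=S,interpolation=cv2.INTER_CUBIC)
big=cv2.convertScaleAbs(big,alpha=1.6)
for off,col in((0,(0,0,255)),(-2,(0,255,0))):
  for h,rad in((0,18),(5,22),(64,22)):
    pts=[]
    for a in np.linspace(0,2*np.pi,80):
        w=p+T@np.array([rad*np.cos(a),68.9-h,off+rad*np.sin(a)])
        pts.append((proj(d,w)+.5-[x0,y0])*S)
    cv2.polylines(big,[np.int32(pts)],True,col,1)
cv2.imwrite('pics/c4.png',big)
```

```text
(no output)
```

View pics/c4.png

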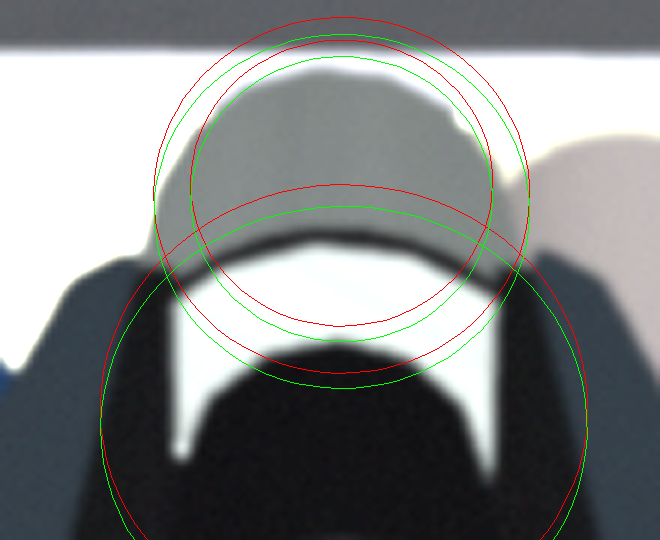

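The overlay shows the cup about 4–5 mm upslope of the TCP axis in the hand (foot apex at crop (330,68), against 17 predicted), with no noticeable tilt. I'll correct for it and check from just above the mouth.

>>> move_arm([
  [0.13, 0, 3, 0, 0, 0, 0],
  [0, 0, 3, 0, 0, 0, 0],
  [0, 0, 2.56, 0, 0, 0, 0],
  [0, 3, 0, 0, 0, 0, 0],
  [0, 3, 0, 0, 0, 0, 0],
  [0, 2.9, 0, 0, 0, 0, 0],
  [0, 0, 0, 0, 0, 0, 0],
  [0, 0, 0, 0, 0, 0, 0],
])

```text
time: 10.95
ee_pos: [475.5, -65.3, 183.2]
eef_rot: [-0.392, 0.662, 0.55, -0.325]
contact_force: [-0.2, 0.4, -2.6]
gripper_width: 27.6
```

```bash
cat > ov.py <<'E'
from h import *
import sys
d=cap('wrist','w_%s'%sys.argv[1]);im=d['img'];p,r,s=cur();F=frame(yaw);m=np.array([527,-76,90.])
print(s['time'],F.T@(p-m),s['contact_force'],s['joint_positions'])
T=r.as_matrix()
S=5;x0,y0=250,170;big=cv2.resize(im[y0:y0+120,x0:x0+150],None,fx=S,fy=S,interpolation=cv2.INTER_CUBIC)
big=cv2.convertScaleAbs(big,alpha=1.4)
def pl(pts,col): cv2.polylines(big,[np.int32([(proj(d,w)+.5-[x0,y0])*S for w in pts])],True,col,1)
A=np.linspace(0,2*np.pi,80)
for h,rad in((5,22),(64,22)): pl([p+T@np.array([-.6+rad*np.cos(a),68.9-h,-4.7+rad*np.sin(a)]) for a in A],(0,255,0))
b=m+F@[-.5,.6,0]
pl([b+F@[23*np.cos(a),23*np.sin(a),0] for a in A],(0,0,255))
pl([b+F@[31*i,31*j,0] for i,j in((1,1),(1,-1),(-1,-1),(-1,1))],(0,0,255))
cv2.imwrite('pics/'+sys.argv[1],big)
E
python3 ov.py c5.png
```

```text
11.0 [  1.08   1.07 107.19] [-0.28 -0.08 -2.77] [-0.19 -0.11  2.44  0.    0.31 -1.57]
```

View pics/c5.png

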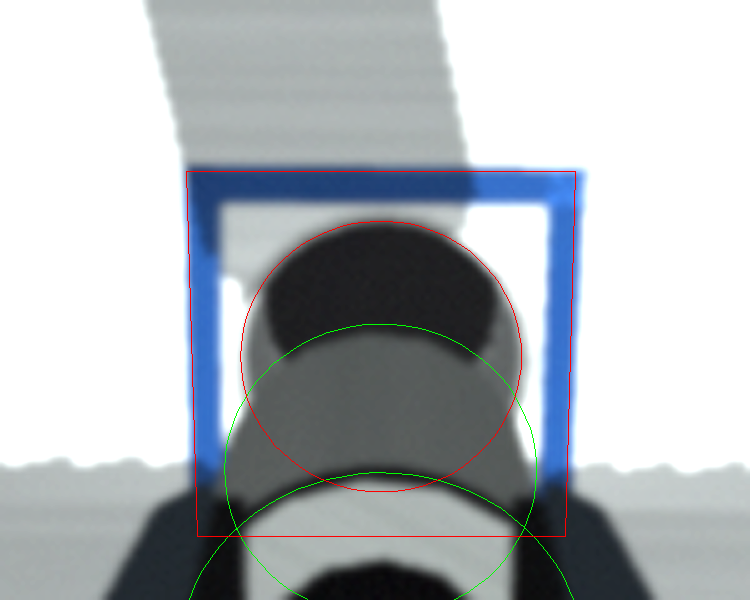

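The red bore model fits the bore and square. The green cup model matches the cup foot within 1–2 mm. But joint 5 is at its lower limit (0.31), so the arm can't go deeper with this grasp. I'll fit the kinematics to see which tool tilt can reach the seat.

```bash
cat > kin.py <<'E'
from h import *
from scipy.optimize import least_squares
p,r,s=cur()
J=[[.379,1.734,1.028],[-.13,1.99,.76],[-.23,2.32,.53],s['joint_positions'][[1,2,4]] if isinstance(s['joint_positions'],np.ndarray) else [s['joint_positions'][i] for i in(1,2,4)]]
X=[[700.0,213.9],[np.hypot(622.95,-94.38),418.9],[np.hypot(507.7,72.5),287.3],[np.hypot(*p[:2]),p[2]]]
J=np.array(J);X=np.array(X)
def fk(k,j):
    a,h,L2,L3,c,Lt=k;t=j[...,0];u=t+j[...,1];w=u+j[...,2]
    return np.stack([a+L2*np.sin(t)+L3*np.sin(u)+c*np.cos(u)+Lt*np.sin(w),h+L2*np.cos(t)+L3*np.cos(u)-c*np.sin(u)+Lt*np.cos(w)],-1)
f=least_squares(lambda k:np.r_[((fk(k,J)-X)/3).ravel(),(k-[0,400,500,500,0,300])/300],[0,400,500,500,0,300]);k=f.x
if __name__=='__main__':
    print(k);print(fk(k,J)-X)
    F=frame(yaw);m=np.array([527,-76,90.])
    b=m+F@[-.5,.6,0]
    for dl in (0,5,10,15,20):
        e=np.radians(dl)
        for dep in(60,30,0,-20,-46):
            g=b+F@[0,0,dep+88]   # grasp point on cup axis
            ti=np.radians(30)-e
            # tcp = g + 19*dir
            T=np.array([np.hypot(g[0],g[1])+19*np.sin(ti),g[2]-19*np.cos(ti)])
            S=np.pi-ti
            sol=min((least_squares(lambda j:np.r_[(fk(k,np.array(j))-T)/100,j[0]+j[1]+j[2]-S],[-.1,q,.4]) for q in(2.0,2.6)),key=lambda o:o.cost)
            print(dl,dep,sol.x,round(sol.cost,5))
E
python3 kin.py
```

```text
[  0.76 319.05 551.1  602.98  41.49 270.27]
[[-0.08  0.18]
 [ 0.04  0.54]
 [-0.13 -1.21]
 [ 0.17  0.5 ]]
0 60 [-0.18  2.46  0.33] 0.0
0 30 [-0.09  2.45  0.25] 0.0
0 0 [0.01 2.43 0.18] 0.0
0 -20 [0.07 2.42 0.13] 0.0
0 -46 [0.14 2.4  0.08] 0.0
5 60 [-0.16  2.42  0.44] 0.0
5 30 [-0.07  2.41  0.37] 0.0
5 0 [0.02 2.39 0.3 ] 0.0
5 -20 [0.07 2.38 0.25] 0.0
5 -46 [0.15 2.36 0.2 ] 0.0
10 60 [-0.13  2.38  0.54] 0.0
10 30 [-0.05  2.37  0.47] 0.0
10 0 [0.03 2.35 0.41] 0.0
10 -20 [0.09 2.34 0.36] 0.0
10 -46 [0.16 2.32 0.31] 0.0
15 60 [-0.1   2.34  0.64] 0.0
15 30 [-0.02  2.33  0.57] 0.0
15 0 [0.06 2.31 0.51] 0.0
15 -20 [0.11 2.3  0.47] 0.0
15 -46 [0.17 2.28 0.42] 0.0
20 60 [-0.07  2.3   0.73] 0.0
20 30 [0.01 2.29 0.67] 0.0
20 0 [0.08 2.27 0.61] 0.0
20 -20 [0.13 2.26 0.58] 0.0
20 -46 [0.2  2.24 0.53] 0.0
```

>>> move_arm([
  [0, -3.5, 0, 0, 0, 0, 0],
  [0, -4, -2, 0, 0, 0, 0],
  [0, -2.5, -5, 0, 0, 0, 0],
  [0, -1, -5.5, 0, 0, 0, 0],
  [0, -1, -5.5, 0, 0, 0, 0],
  [0, -1, -4, 0, 0, 0, 0],
  [0, 0, 0, 8, 0, 0, 0],
  [0, 0, 0, 8, 0, 0, 0],
])

```text
time: 12.0
ee_pos: [603.3, -89.2, 404.1]
eef_rot: [-0.481, 0.601, 0.499, -0.399]
contact_force: [-0.4, -0.4, -2.5]
gripper_width: 27.1
```

>>> move_arm([
  [2, 0, 0, 8, 0, 0, 0],
  [3, 0, 0, 5, 0, 0, 0],
  [0, 0, 0, 0, 0, 0, 0],
  [0, 0, 0, 0, 0, 0, 0],
])

```text
time: 12.5
ee_pos: [612.5, -40.3, 403.0]
eef_rot: [0.545, -0.543, -0.451, 0.452]
contact_force: [-0.1, -0.2, -2.4]
gripper_width: 27.5
```

Run:
```python
from h import *
p,r,s=cur();print(s['time'],p,s['joint_positions'],s['gripper_width'])
print(delta([591.5,297.3,69],rot(frame(yaw)[:,1],[0,0,-1])))
```

```text
12.5 [612.53 -40.31 403.01] [-0.1   0.08  1.76  0.    1.31 -1.49] 27.465481133818045
(array([32.8 , 33.42,  8.17]), array([-0.15,  0.02, -0.  ]))
```

>>> move_arm([
  [5.5, 0, 0, 0, 0, 0, 0],
  [5.5, 0, 0, 0, 0, 0, 0],
  [5.5, 0, 1, 0, 0, 0, 0],
  [5.5, 0, 2, 0, 0, 0, 0],
  [5.5, 1, 2, 0, 0, 0, 0],
  [5.3, 2, 3.17, 0, 0, 0, 0],
  [0, 5.5, 0, 0, 0, 0, 0],
  [0, 6, 0, 0, 0, 0, 0],
])

```text
time: 13.5
ee_pos: [593.0, 295.3, 258.8]
eef_rot: [0.545, -0.543, -0.452, 0.452]
contact_force: [1.7, -0.5, -3.0]
gripper_width: 27.6
```

>>> move_arm([
  [0, 6, 0, 0, 0, 0, 0],
  [0, 5, 0, 0, 0, 0, 0],
  [0, 4, 0, 0, 0, 0, 0],
  [0, 2, 0, 0, 0, 0, 0],
  [0, 1, 0, 0, 0, 0, 0],
  [0, 0.5, 0, 0, 0, 0, 0],
  [0, 0, 0, 0, 0, 0, 0],
])

```text
time: 14.38
ee_pos: [592.9, 295.6, 74.8]
eef_rot: [0.545, -0.543, -0.451, 0.452]
contact_force: [0.4, -0.5, -2.1]
gripper_width: 27.3
```

Run:
```python
from h import *
p,r,s=cur();print(s['time'],p,s['contact_force'],s['gripper_width'])
print(delta([591.5,297.3,69],rot(frame(yaw)[:,1],[0,0,-1])))
```

```text
14.375 [592.92 295.59  74.75] [ 0.36 -0.46 -2.09] 27.312874498080536
(array([0.14, 0.58, 0.17]), array([-0.18, -0.  ,  0.05]))
```

>>> move_arm([
  [0, 0.55, 0, 0, 0, 0, 0],
  [0, 0, 0, 0, 0, 0, 0],
  [0, 0, 0, 0, 0, 0, 0.5],
  [0, 0, 0, 0, 0, 0, 0.5],
  [0, -2, 0, 0, 0, 0, 0.6],
  [0, -3, 0, 0, 0, 0, 0.6],
  [0, -1, 0, 7.5, 0, 0, 0.6],
  [0, 0, 0, 7.5, 0, 0, 0.6],
])

```text
time: 15.38
ee_pos: [593.5, 296.1, 131.8]
eef_rot: [0.612, -0.466, -0.389, 0.507]
contact_force: [-0.3, -0.3, -0.4]
gripper_width: 54.5
```

Run:
```python
from h import *
import time
d=cap('wrist','w6.png');p,r,s=cur();print(s['time'],p,s['contact_force'],s['gripper_width'])
xh=np.array([np.cos(yaw),np.sin(yaw),0]);e=np.radians(15)
y=np.array([0,0,-1])*np.cos(e)-xh*np.sin(e)
print(delta(np.array([597,294.5,89])+19*y,rot(frame(yaw)[:,1],y)))
im=d['img']
A=np.linspace(0,2*np.pi,80)
for h,rad in((5,22),(64,22),(102,14)):
    cv2.polylines(im,[np.int32([8*(proj(d,[597+rad*np.cos(a),294.5+rad*np.sin(a),h])+.5) for a in A])],True,(0,255,0),1,0,3)
cv2.imwrite('pics/c6.png',cv2.resize(im[160:400,200:440],None,fx=2.5,fy=2.5))
```

```text
15.425 [594.36 295.46 130.73] [-1.63 -3.13 -0.94] 54.69848990974465
(array([-0.06,  5.84, -1.42]), array([-0.69,  0.03,  0.14]))
```

View pics/c6.png

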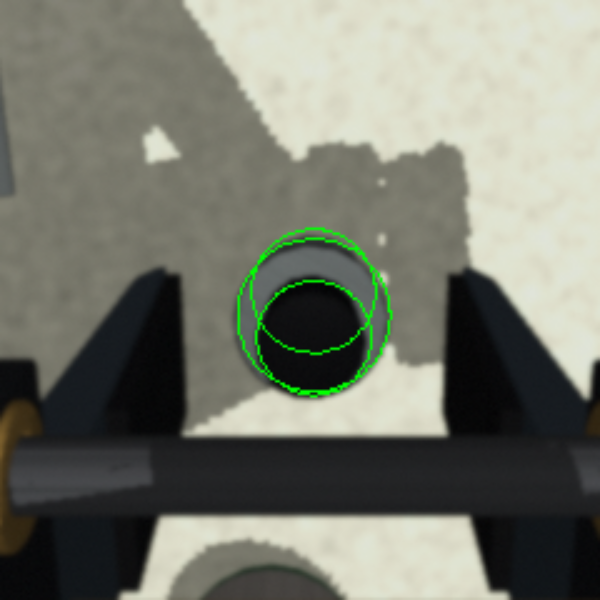

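The knob at crop (312,335) lies within about 1 mm of the model, so I'll regrasp with a 15° tilt.

>>> move_arm([
  [-0.06, 1, -1.36, -0.6, 0, 0, 0.6],
  [0, 2.5, 0, 0, 0, 0, 0.6],
  [0, 2.3, 0, 0, 0, 0, 0.6],
  [0, 0, 0, 0, 0, 0, 0.5],
  [0, 0, 0, 0, 0, 0, 0],
  [0, 0, 0, 0, 0, 0, 0],
  [0, 0, 0, 0, 0, 0, 0],
  [0, 0, 0, 0, 0, 0, 0],
])

```text
time: 16.42
ee_pos: [591.6, 295.3, 69.5]
eef_rot: [0.609, -0.47, -0.391, 0.505]
contact_force: [0.8, 0.3, 6.3]
gripper_width: 27.4
```

Run:
```python
from h import *
p,r,s=cur();print(s['time'],p,s['contact_force'],s['gripper_width']);print(r.as_matrix())
```

```text
16.425 [591.57 295.33  69.5 ] [0.77 0.3  6.35] 27.380742730468945
[[ 0.18 -0.25 -0.95]
 [ 0.98  0.05  0.18]
 [ 0.   -0.97  0.25]]
```

>>> move_arm([
  [0, -2, 0.5, 0, 0, 0, 0],
  [0, -5, 1.3, 0, 0, 0, 0],
  [0, -5.8, 1.5, 0, 0, 0, 0],
  [0, -5.8, 1.5, 0, 0, 0, 0],
  [0, -5.8, 1.5, 0, 0, 0, 0],
  [0, -5.8, 1.5, 0, 0, 0, 0],
  [0, -3.5, 0.9, 0, 0, 0, 0],
  [-4, -0.3, -1.2, 0, 0, 0, 0],
])

```text
time: 17.42
ee_pos: [596.9, 254.4, 421.2]
eef_rot: [0.608, -0.471, -0.393, 0.505]
contact_force: [0.8, -0.4, -3.0]
gripper_width: 27.6
```

>>> move_arm([
  [-5.2, -0.35, -1.4, 0, 0, 0, 0],
  [-5.2, -0.35, -1.4, 0, 0, 0, 0],
  [-5.2, -0.35, -1.4, 0, 0, 0, 0],
  [-5.2, -0.35, -1.4, 0, 0, 0, 0],
  [-5.2, -0.35, -1.4, -7.5, 0, 0, 0],
  [-5, -0.3, -1.4, -7.5, 0, 0, 0],
  [-3, 0, 0, -7.5, 0, 0, 0],
  [0, 0, 0, -7.5, 0, 0, 0],
])

```text
time: 18.42
ee_pos: [618.2, -98.7, 418.2]
eef_rot: [-0.465, 0.614, 0.508, -0.386]
contact_force: [0.6, 0.2, -3.0]
gripper_width: 27.5
```

```bash
cat > goal.py <<'E'
from h import *
F=frame(yaw);m=np.array([527,-76,90.])
b=m+F@[-.5,.6,0]
e=np.arcsin(.25)
yt=-np.cos(e)*F[:,2]+np.sin(e)*(-F[:,0]);Rt=rot(F[:,1],yt)   # tool for aligned cup
Tg=R.from_quat([-.47,-.391,.505,.609]).as_matrix()
ct=Tg.T@(np.array([596.5,294.7,0])-[591.57,295.33,69.5])
def tcp(x,y,dep): return b+F@[x,y,dep]-Rt@ct
E
python3 - <<'E'
from goal import *
p,r,s=cur();print(s['time'],p,s['contact_force'],s['joint_positions'],s['gripper_width'],ct)
print(delta(tcp(85,0,95),Rt))
T=r.as_matrix();print('cup wrt mouth',F.T@(p+T@ct-b))
E
```

```text
18.425 [618.22 -98.74 418.21] [ 0.63  0.21 -2.99] [-0.2  -0.04  1.86  0.    1.04 -1.58] 27.490878963142276 [  0.18  66.   -22.33]
(array([ 0.58, 11.17, 14.27]), array([ 0.11, -0.13, -0.06]))
cup wrt mouth [251.13  -6.11 167.83]
```

>>> move_arm([
  [0.3, 2, 3.5, 0, 0, 0, 0],
  [0.28, 2.2, 3.5, 0, 0, 0, 0],
  [0, 2.4, 3, 0, 0, 0, 0],
  [0, 2.4, 2.5, 0, 0, 0, 0],
  [0, 2.17, 1.77, 0, 0, 0, 0],
  [0, 0, 0, 0, 0, 0, 0],
  [0, 0, 0, 0, 0, 0, 0],
])

```text
time: 19.3
ee_pos: [514.9, -71.5, 273.2]
eef_rot: [-0.466, 0.612, 0.508, -0.387]
contact_force: [0.9, -0.4, -3.2]
gripper_width: 27.7
```

```bash
cat > ov2.py <<'E'
from goal import *
import sys
x0,y0,wd,ht,S=[int(a) for a in sys.argv[2:7]]
d=cap('wrist','w_'+sys.argv[1]);im=d['img'];p,r,s=cur();T=r.as_matrix()
print(s['time'],'cup',F.T@(p+T@ct-b),'force',s['contact_force'],'axis',F.T@(T@(Rt.T@F[:,2])),s['joint_positions'][4])
big=cv2.convertScaleAbs(cv2.resize(im[y0:y0+ht,x0:x0+wd],None,fx=S,fy=S,interpolation=cv2.INTER_CUBIC),alpha=1.4)
def pl(pts,col): cv2.polylines(big,[np.int32([(proj(d,w)+.5-[x0,y0])*S for w in pts])],True,col,1)
A=np.linspace(0,2*np.pi,80);C=T@Rt.T@F
for h,rad in((5,22),(64,22)): pl([p+T@ct+C@np.array([rad*np.cos(a),rad*np.sin(a),h]) for a in A],(0,255,0))
pl([b+F@[23*np.cos(a),23*np.sin(a),0] for a in A],(0,0,255))
pl([b+F@[31*i,31*j,0] for i,j in((1,1),(1,-1),(-1,-1),(-1,1))],(0,0,255))
cv2.imwrite('pics/'+sys.argv[1],big)
E
python3 ov2.py c7.png 240 70 160 200 3; python3 -c "
from goal import *
print(delta(tcp(0,0,95),Rt))"
```

```text
19.35 cup [86.3   1.85 95.52] force [ 0.73  0.37 -2.79] axis [ 0. -0.  1.] 0.7853290480880949
(array([-0.18,  2.22,  8.35]), array([-0.04,  0.  ,  0.  ]))
```

View pics/c7.png

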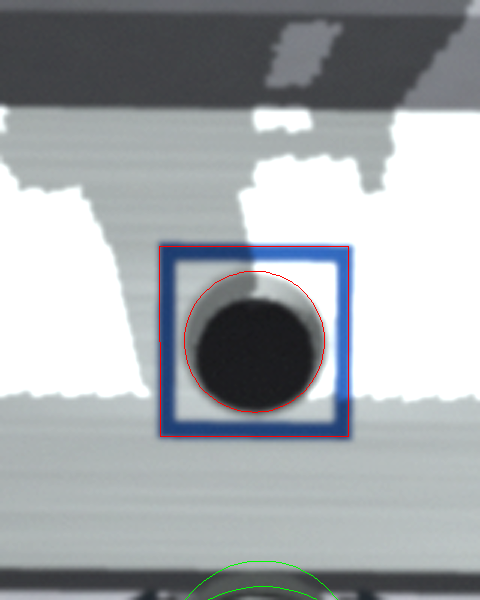

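>>> move_arm([
  [-0.18, 0.7, 2.5, 0, 0, 0, 0],
  [0, 0.8, 3, 0, 0, 0, 0],
  [0, 0.72, 2.85, 0, 0, 0, 0],
  [0, 2.5, -0.65, 0, 0, 0, 0],
  [0, 2.75, -0.7, 0, 0, 0, 0],
  [0, 2.5, -0.65, 0, 0, 0, 0],
  [0, 0, 0, 0, 0, 0, 0],
  [0, 0, 0, 0, 0, 0, 0],
])

```text
time: 20.35
ee_pos: [479.9, -66.7, 159.7]
eef_rot: [-0.466, 0.612, 0.508, -0.387]
contact_force: [0.1, 0.3, -0.8]
gripper_width: 27.7
```

```bash
python3 ov2.py c8.png 245 140 160 130 5
```

```text
20.4 cup [-1.15  0.09 15.01] force [-0.19  0.29 -2.31] axis [ 0. -0.  1.] 0.5316251869577256
```

View pics/c8.png

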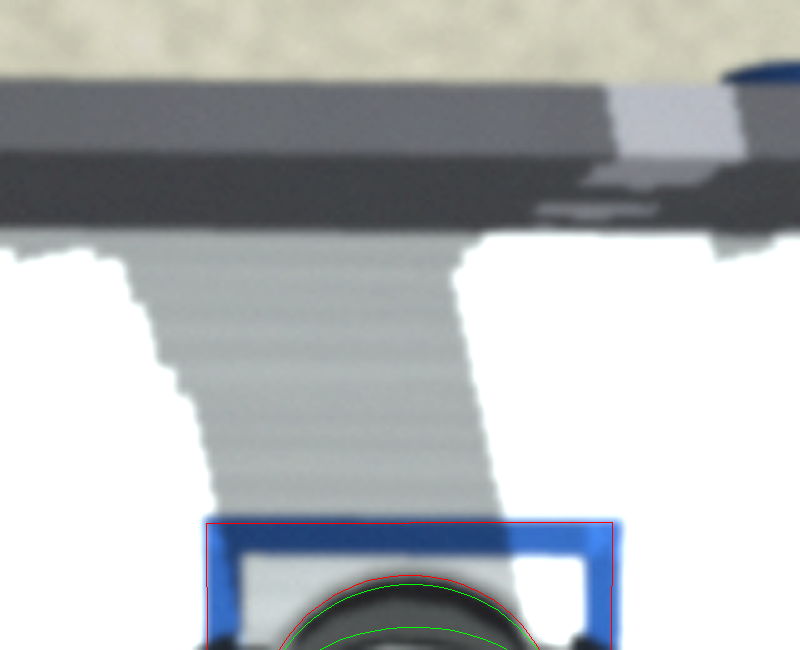

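Bore and cup are concentric within about 1 mm (bore apex row 575, cup apex about 588 in the crop). I'll insert.

>>> move_arm([
  [0, 0.6, -0.15, 0, 0, 0, 0],
  [0, 0.6, -0.15, 0, 0, 0, 0],
  [0, 0.6, -0.15, 0, 0, 0, 0],
  [0, 0.6, -0.15, 0, 0, 0, 0],
  [0, 0, 0, 0, 0, 0, 0],
])

```text
time: 21.02
ee_pos: [491.4, -68.8, 136.5]
eef_rot: [-0.467, 0.612, 0.508, -0.387]
contact_force: [0.6, 0.5, -2.5]
gripper_width: 27.4
```

```bash
cat > st.py <<'E'
from goal import *
p,r,s=cur();T=r.as_matrix()
f=np.array(s['contact_force'])
print(s['time'],'cup',F.T@(p+T@ct-b),'f st',F.T@f,np.linalg.norm(f),'axis',F.T@(T@(Rt.T@F[:,2])),'tq',F.T@np.array(s['ft_torque']),s['joint_positions'],s['gripper_width'])
E
python3 st.py
```

```text
21.025 cup [ -2.86   0.08 -11.09] f st [-0.81  0.6  -2.4 ] 2.5995593948096065 axis [ 0. -0.  1.] tq [ 0.17  0.22 -0.03] [-0.19  0.08  2.31  0.    0.48 -1.57] 27.38635072519194
```

>>> move_arm([
  [0, 0.6, -0.155, 0, 0, 0, 0],
  [0, 0.6, -0.155, 0, 0, 0, 0],
  [0, 0.6, -0.155, 0, 0, 0, 0],
  [0, 0.5, -0.13, 0, 0, 0, 0],
  [0, 0.3, -0.08, 0, 0, 0, 0],
  [0, 0, 0, 0, 0, 0, 0],
])

```text
time: 21.78
ee_pos: [504.5, -71.3, 113.5]
eef_rot: [-0.467, 0.612, 0.508, -0.387]
contact_force: [0.2, 1.5, -2.1]
gripper_width: 27.5
```

```bash
python3 st.py
```

```text
21.775 cup [ -2.75   0.1  -37.68] f st [-1.13  1.56 -1.8 ] 2.638449963828904 axis [ 0. -0.  1.] tq [ 0.27  0.29 -0.07] [-0.19  0.15  2.3   0.    0.43 -1.57] 27.528264727837538
```

>>> move_arm([
  [0, 0.3, -0.078, 0, 0, 0, 0],
  [0, 0.3, -0.078, 0, 0, 0, 0],
  [0, 0.2, -0.05, 0, 0, 0, 0],
  [0, 0, 0, 0, 0, 0, 0],
])

```text
time: 22.28
ee_pos: [508.6, -71.9, 107.0]
eef_rot: [-0.467, 0.612, 0.508, -0.387]
contact_force: [-8.9, 5.3, 15.3]
gripper_width: 27.6
```

```bash
python3 st.py
```

```text
22.275 cup [ -2.42   0.24 -45.38] f st [-0.78  3.56 18.08] 18.444264594494797 axis [ 0. -0.  1.] tq [ 0.66  1.04 -0.19] [-0.19  0.17  2.29  0.    0.41 -1.57] 27.56131392834706
```

Seated: 18 N axial at 45.4 mm depth. I'll release, retract and check.

>>> move_arm([
  [0, -0.05, 0, 0, 0, 0, 0.5],
  [0, 0, 0, 0, 0, 0, 0.6],
  [0, 0, 0, 0, 0, 0, 0.6],
  [0, -2, 0.5, 0, 0, 0, 0.6],
  [0, -4, 1, 0, 0, 0, 0.6],
  [0, -4.5, 1.15, 0, 0, 0, 0.4],
  [0, -4.5, 1.15, 0, 0, 0, 0],
  [0, -2, -4, 0, 0, 0, 0],
])

```text
time: 23.28
ee_pos: [464.6, -63.8, 274.0]
eef_rot: [-0.465, 0.613, 0.509, -0.386]
contact_force: [0.4, -0.1, -0.7]
gripper_width: 27.5
```

Run:
```python
from goal import *
d=cap('wrist','w9.png');p,r,s=cur();print(s['time'],'tcp st',F.T@(p-b),s['contact_force'],s['gripper_width'],s['joint_positions'])
im=d['img']
A=np.linspace(0,2*np.pi,80)
for h,rad in((64,22),(102,14)):
    cv2.polylines(im,[np.int32([8*(proj(d,b+F@[rad*np.cos(a),rad*np.sin(a),h-46])+.5) for a in A])],True,(0,255,0),1,0,3)
print(proj(d,b+F@[0,0,56]))
u=proj(d,b+F@[0,0,30]).astype(int);x0=max(0,u[0]-80);y0=max(0,u[1]-60)
cv2.imwrite('pics/c9.png',cv2.resize(im[y0:y0+120,x0:x0+160],None,fx=4,fy=4))
for n in ('rebated_edge','flanged_edge'):print(n,ctrl.pinpoint(n,'wrist'))
```

```text
23.325 tcp st [ 45.19  -0.17 191.71] [ 2.48 -0.23  5.79] 23.910985145978078 [-0.19 -0.21  2.27  0.    0.8  -1.57]
[326.21 227.42]
rebated_edge [{'xy': [621.6, 232.1], 'p': 0.55}]
flanged_edge [{'xy': [36.3, 223.1], 'p': 0.63}]
```

View pics/c9.png

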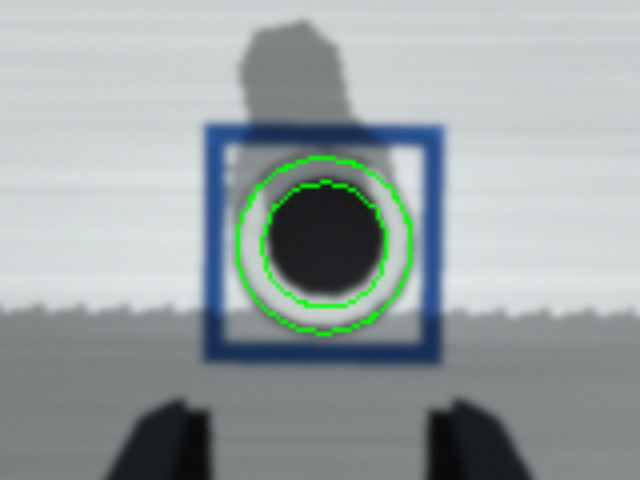

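The cup is seated: the steel ring at crop (325,243) coincides with the model at seated depth. Next, go over to the outside of the white leaf.

>>> move_arm([
  [0, -2.2, 0.56, 0, 0, 0, 0],
  [0, -2.2, 0.56, 0, 0, 0, 0],
  [5, 0, 0, 0, 0, 0, 0],
  [5, 0, 0, 0, 0, 0, 0],
  [5, 0, 0, 0, 0, 0, 0],
  [5, 0, 0, 0, 0, 0, 0],
  [0, 3.7, 0.33, 0, 0, 0, 0],
  [0, 3.7, 0.33, 0, 0, 0, 0],
])

```text
time: 24.42
ee_pos: [492.9, 134.7, 235.5]
eef_rot: [-0.466, 0.611, 0.508, -0.388]
contact_force: [0.3, 0.6, -0.4]
gripper_width: 0.5
```

```bash
cat > st2.py <<'E'
from goal import *
p,r,s=cur();f=np.array(s['contact_force'])
print(s['time'],'tcp st',F.T@(p-b),'f',F.T@f,s['joint_positions'],s['gripper_width'])
E
python3 st2.py
python3 - <<'E'
from goal import *
sg=1;prev=None
for th in np.linspace(1.75,0,15):
    s=100;q=np.array([122-s*np.cos(th)+12*np.sin(th)+13.5,72+s*np.sin(th)+12*np.cos(th)+4])
    t='' if prev is None else [round((q-prev)[0]/10,2),round(-.968*(q-prev)[1]/10,2),round(.25*(q-prev)[1]/10,2)]
    print(round(th,2),q,t);prev=q
E
```

```text
24.425 tcp st [ 10.63 200.25 162.2 ] f [-0.04  0.64 -0.39] [ 0.28 -0.05  2.22 -0.18  0.74 -0.99] 0.46786449559161997
1.75 [165.13 172.26] 
1.62 [152.9 175.2] [np.float64(-1.22), np.float64(-0.28), np.float64(0.07)]
1.5 [140.4 176.6] [np.float64(-1.25), np.float64(-0.14), np.float64(0.03)]
1.38 [127.82 176.42] [np.float64(-1.26), np.float64(0.02), np.float64(-0.0)]
1.25 [115.36 174.68] [np.float64(-1.25), np.float64(0.17), np.float64(-0.04)]
1.12 [103.21 171.4 ] [np.float64(-1.21), np.float64(0.32), np.float64(-0.08)]
1.0 [ 91.57 166.63] [np.float64(-1.16), np.float64(0.46), np.float64(-0.12)]
0.88 [ 80.61 160.45] [np.float64(-1.1), np.float64(0.6), np.float64(-0.15)]
0.75 [ 70.51 152.94] [np.float64(-1.01), np.float64(0.73), np.float64(-0.19)]
0.62 [ 61.42 144.24] [np.float64(-0.91), np.float64(0.84), np.float64(-0.22)]
0.5 [ 53.49 134.47] [np.float64(-0.79), np.float64(0.95), np.float64(-0.24)]
0.38 [ 46.84 123.79] [np.float64(-0.67), np.float64(1.03), np.float64(-0.27)]
0.25 [ 41.58 112.37] [np.float64(-0.53), np.float64(1.11), np.float64(-0.29)]
0.12 [ 37.78 100.37] [np.float64(-0.38), np.float64(1.16), np.float64(-0.3)]
0.0 [35.5 88. ] [np.float64(-0.23), np.float64(1.2), np.float64(-0.31)]
```

>>> move_arm([
  [-1.8, -0.5, 0.13, 0, 0, 0, 0],
  [-1.7, -0.5, 0.12, 0, 0, 0, 0],
  [-1.22, -0.28, 0.07, 0, 0, 0, 0],
  [-1.25, -0.14, 0.03, 0, 0, 0, 0],
  [-1.26, 0, 0, 0, 0, 0, 0],
  [-1.25, 0.17, -0.04, 0, 0, 0, 0],
  [-1.21, 0.32, -0.08, 0, 0, 0, 0],
])

```text
time: 25.3
ee_pos: [471.4, 38.9, 246.2]
eef_rot: [-0.466, 0.612, 0.508, -0.387]
contact_force: [-0.2, 1.5, 0.7]
gripper_width: 0.6
```

```bash
python3 st2.py
```

```text
25.3 tcp st [ 12.98 102.16 173.16] f [-0.06  1.48  0.89] [ 0.07 -0.15  2.29 -0.1   0.75 -1.25] 0.5923705050089065
```

>>> move_arm([
  [-1.16, 0.46, -0.12, 0, 0, 0, 0],
  [-1.1, 0.6, -0.15, 0, 0, 0, 0],
  [-1.01, 0.73, -0.19, 0, 0, 0, 0],
  [-0.91, 0.84, -0.22, 0, 0, 0, 0],
  [-0.79, 0.95, -0.24, 0, 0, 0, 0],
  [-0.67, 1.03, -0.27, 0, 0, 0, 0],
  [-0.53, 1.11, -0.29, 0, 0, 0, 0],
  [-0.38, 1.0, -0.26, 0, 0, 0, 0],
])

```text
time: 26.3
ee_pos: [493.5, -31.3, 185.2]
eef_rot: [-0.467, 0.612, 0.508, -0.387]
contact_force: [0.3, -0.3, 1.1]
gripper_width: 0.3
```

>>> move_arm([
  [-0.23, 0.6, -0.15, 0, 0, 0, 0],
  [0, 0.4, -0.1, 0, 0, 0, 0],
  [0, 0.2, -0.05, 0, 0, 0, 0],
  [0, 0, 0, 0, 0, 0, 0],
])

```text
time: 26.8
ee_pos: [498.9, -34.2, 175.3]
eef_rot: [-0.466, 0.612, 0.508, -0.387]
contact_force: [0.2, 1.0, 0.1]
gripper_width: 0.7
```

```bash
python3 st2.py
```

```text
26.8 tcp st [12.56 35.3  91.5 ] f [0.11 0.99 0.06] [-0.1   0.01  2.29 -0.04  0.57 -1.46] 0.6984484342940764
```

>>> move_arm([
  [0, 0.25, -0.065, 0, 0, 0, 0],
  [0, 0.25, -0.065, 0, 0, 0, 0],
  [0, 0, 0, 0, 0, 0, 0],
])

```text
time: 27.18
ee_pos: [501.1, -34.7, 172.1]
eef_rot: [-0.467, 0.612, 0.508, -0.388]
contact_force: [-30.0, 2.8, 44.7]
gripper_width: 0.5
```

```bash
python3 st2.py
```

```text
27.175 tcp st [12.89 35.21 87.63] f [-3.61 -2.79 53.66] [-0.1   0.02  2.29 -0.04  0.57 -1.46] 0.4672288783851167
```

White leaf is firmly down: hard stop with 54 N at z = 87.6, where 88 was expected. Back off and go over to the blue side.

>>> move_arm([
  [0, -2, 0.5, 0, 0, 0, 0],
  [0, -4.5, 1.15, 0, 0, 0, 0],
  [0, -4.5, 1.15, 0, 0, 0, 0],
  [0, -4, 1, 0, 0, 0, 0],
  [-4.7, 0, 0, 0, 0, 0, 0],
  [-4.7, 0, 0, 0, 0, 0, 0],
  [-4.7, 0, 0, 0, 0, 0, 0],
  [-4.7, 0, 0, 0, 0, 0, 0],
])

```text
time: 28.18
ee_pos: [391.3, -207.1, 305.7]
eef_rot: [-0.466, 0.612, 0.508, -0.387]
contact_force: [0.6, 0.7, -0.2]
gripper_width: 0.1
```

```bash
python3 - <<'E'
from goal import *
for c in('scene','top'):
    d=cap(c,c+'10.png')
    print(c,[ctrl.pinpoint(n,c)[:1] for n in('rebated_edge','flanged_edge')])
    for th in(0,.1,.3):print(th,proj(d,b+F@[0,122-128*np.cos(th),72+128*np.sin(th)]))
    if c=='scene':cv2.imwrite('pics/c10.png',cv2.resize(d['img'][110:310,220:440],None,fx=3,fy=3))
E
python3 st2.py
```

```text
scene [[{'xy': [328.4, 210.1], 'p': 0.96}], [{'xy': [326.1, 142.3], 'p': 0.69}]]
0 [328.13 213.93]
0.1 [330.65 210.23]
0.3 [336.35 203.8 ]
top [[{'xy': [337.1, 281.3], 'p': 0.73}], [{'xy': [406.0, 327.2], 'p': 0.95}]]
0 [340.01 279.96]
0.1 [339.24 282.77]
0.3 [335.87 288.09]
28.475 tcp st [  13.56 -152.11  240.95] f [0.21 0.17 0.51] [-0.6  -0.3   2.28  0.14  0.92 -2.06] 0.2990658868550581
```

View pics/c10.png

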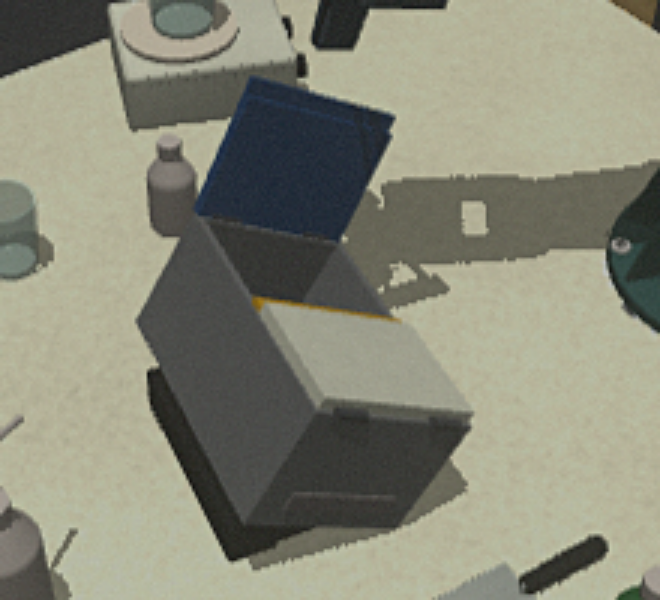

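The picture shows the white leaf flat on the box with its yellow lip at crop (330,310), and the blue leaf still open. Next: outside the blue leaf, then the mirrored arc.

>>> move_arm([
  [-4.8, 0, 0, 0, 0, 0, 0],
  [0, 3.5, -0.9, 0, 0, 0, 0],
  [0, 3.2, -0.85, 0, 0, 0, 0],
  [0, 0, 0, 0, 0, 0, 0],
])

```text
time: 28.98
ee_pos: [417.0, -257.4, 243.6]
eef_rot: [-0.467, 0.61, 0.509, -0.388]
contact_force: [-0.2, 0.2, 0.8]
gripper_width: 0.5
```

```bash
python3 st2.py
```

```text
28.975 tcp st [  12.52 -199.11  170.39] f [0.24 0.12 0.81] [-0.67 -0.11  2.25  0.18  0.77 -2.17] 0.4820278963865597
```

Now at (-199, 170); the arc starts at (-165, 172).

>>> move_arm([
  [1.8, -0.1, 0.02, 0, 0, 0, 0],
  [1.6, -0.1, 0.02, 0, 0, 0, 0],
  [1.22, -0.28, 0.07, 0, 0, 0, 0],
  [1.25, -0.14, 0.03, 0, 0, 0, 0],
  [1.26, 0, 0, 0, 0, 0, 0],
  [1.25, 0.17, -0.04, 0, 0, 0, 0],
  [1.21, 0.32, -0.08, 0, 0, 0, 0],
])

```text
time: 29.85
ee_pos: [434.3, -164.0, 246.5]
eef_rot: [-0.466, 0.612, 0.508, -0.387]
contact_force: [-0.6, -2.0, 2.7]
gripper_width: 0.3
```

```bash
python3 st2.py
```

```text
29.85 tcp st [  13.86 -104.14  172.97] f [ 1.16 -2.07  2.47] [-0.45 -0.18  2.31  0.1   0.76 -1.9 ] 0.3492233110910264
```

>>> move_arm([
  [1.16, 0.46, -0.12, 0, 0, 0, 0],
  [1.1, 0.6, -0.15, 0, 0, 0, 0],
  [1.01, 0.73, -0.19, 0, 0, 0, 0],
  [0.91, 0.84, -0.22, 0, 0, 0, 0],
  [0.79, 0.95, -0.24, 0, 0, 0, 0],
  [0.67, 1.03, -0.27, 0, 0, 0, 0],
  [0.53, 1.11, -0.29, 0, 0, 0, 0],
  [0.38, 1.0, -0.26, 0, 0, 0, 0],
])

```text
time: 30.85
ee_pos: [480.5, -106.5, 185.6]
eef_rot: [-0.467, 0.612, 0.508, -0.387]
contact_force: [-0.6, 0.5, 1.2]
gripper_width: 0.8
```

>>> move_arm([
  [0.23, 0.6, -0.15, 0, 0, 0, 0],
  [0, 0.3, -0.08, 0, 0, 0, 0],
  [0, 0.2, -0.05, 0, 0, 0, 0],
  [0, 0, 0, 0, 0, 0, 0],
])

```text
time: 31.35
ee_pos: [486.0, -105.6, 176.6]
eef_rot: [-0.466, 0.612, 0.508, -0.387]
contact_force: [-0.4, 0.3, -0.1]
gripper_width: 0.4
```

```bash
python3 st2.py
```

```text
31.35 tcp st [ 13.62 -37.24  92.37] f [-0.41  0.26  0.12] [-0.27  0.    2.29  0.04  0.57 -1.69] 0.4055710451481704
```

>>> move_arm([
  [0, 0.25, -0.065, 0, 0, 0, 0],
  [0, 0.2, -0.05, 0, 0, 0, 0],
  [0, 0.1, -0.025, 0, 0, 0, 0],
  [0, 0, 0, 0, 0, 0, 0],
])

```text
time: 31.85
ee_pos: [488.4, -105.9, 173.1]
eef_rot: [-0.467, 0.611, 0.508, -0.388]
contact_force: [-34.8, 8.3, 50.1]
gripper_width: 0.4
```

```bash
python3 st2.py
```

```text
31.85 tcp st [ 13.91 -37.08  88.18] f [-5.91  1.74 61.24] [-0.27  0.02  2.29  0.04  0.57 -1.69] 0.43297178324645696
```

>>> move_arm([
  [0, -1, 0.25, 0, 0, 0, 0],
  [0, -4, 1, 0, 0, 0, 0],
  [0, -5, 1.2, 0, 0, 0, 0],
  [0, -4, 1, 0, 0, 0, 0],
  [0, 0, 0, 0, 0, 0, 0],
  [0, 0, 0, 0, 0, 0, 0],
])

```text
time: 32.6
ee_pos: [419.6, -93.1, 297.0]
eef_rot: [-0.466, 0.612, 0.508, -0.387]
contact_force: [-0.4, -0.1, -1.1]
gripper_width: 0.2
```

```bash
python3 st2.py
python3 - <<'E'
from goal import *
for c in('scene','top','wrist'):
    d=cap(c,c+'11.png')
    for n,sg in(('rebated_edge',1),('flanged_edge',-1)):
        q=ctrl.pinpoint(n,c)
        print(c,n,[(a['xy'],round(a['p'],2)) for a in q[:1]],[proj(d,b+F@[0,sg*(122-128*np.cos(t)),72+(12 if sg<0 else 0)+128*np.sin(t)]).round(1) for t in(0,.1)])
    if c!='wrist':
        for n,z in (('reagent_bottle',[434.5,272.8,9]),('jar',[717.7,254.5,6]),('spatula',[458,170,9])):
            q=ctrl.pinpoint(n,c);print(n,[a['xy'] for a in q[:1]],proj(d,z))
# blue flange edge on wrist image: colours along station y lines
d=cap('wrist');im=d['img']
for x in(-60,60):
    print(x,[tuple(int(v) for v in im[int(round(q[1])),int(round(q[0]))]) if 0<=q[0]<640 and 0<=q[1]<480 else None for y in range(-6,24,3) for q in [proj(d,b+F@[x,y,84])]])
E
```

```text
32.6 tcp st [ 15.32 -37.17 230.44] f [-0.9  -0.14 -0.74] [-0.29 -0.33  2.32  0.04  0.89 -1.69] 0.18509244342249406
scene rebated_edge [([329.1, 210.9], 0.55)] [array([328.1, 213.9]), array([330.6, 210.2])]
scene flanged_edge [([332.5, 212.6], 0.87)] [array([332.5, 213.3]), array([334.8, 209.3])]
reagent_bottle [[429.6, 333.1]] [430.69 330.23]
jar [[331.8, 390.3]] [331.72 389.13]
spatula [[392.2, 304.8]] [394.56 305.61]
top rebated_edge [([338.1, 280.8], 0.65)] [array([340., 280.]), array([339.2, 282.8])]
top flanged_edge [([333.0, 280.2], 0.96)] [array([334. , 281.5]), array([333.7, 284.5])]
reagent_bottle [[193.6, 303.7]] [193.38 302.83]
jar [[204.3, 185.3]] [205.41 186.8 ]
spatula [[233.0, 294.7]] [236.54 293.53]
wrist rebated_edge [] [array([357.9, 250.4]), array([359.9, 251.2])]
wrist flanged_edge [([373.8, 251.4], 0.73)] [array([371.9, 251.2]), array([373., 252.])]
-60 [(105, 57, 28), (105, 58, 28), (105, 57, 27), (107, 58, 28), (102, 64, 47), (57, 115, 143), (195, 207, 204), (196, 208, 205), (196, 207, 205), (196, 208, 205)]
60 [(9, 8, 6), (11, 10, 9), (10, 9, 8), (10, 8, 8), (9, 8, 7), (9, 9, 8), (8, 8, 7), (11, 11, 10), (7, 5, 6), (12, 11, 11)]
```

The wrist picture shows blue up to y ≈ +6, a thin yellow strip, then white from y ≈ 9. That is exactly the shut, lapped geometry. Handing in.

```bash
python3 -c "
from cell import ctrl
print(ctrl.job_done())"
```

```text
the job is handed in; nothing more can be done
None
```

I seated the cup in the bore, shut the white leaf, then shut the blue leaf over it, and handed the job in at about 33 s. `job_done` gives no verdict, so this rests on my own checks.

- **Cup:** the first grasp ran joint 5 to its limit just above the bore, so I set the cup back on the bench and gripped the knob again at a 15° tilt. It then slid in freely and stopped at 45.4 mm with 18 N. A wrist picture afterwards matched the seated model.
- **White leaf:** pressed to a hard stop with about 54 N at 87.6 mm above the deck (88 expected). A picture showed it flat while the blue leaf was still open.
- **Blue leaf:** pressed to a hard stop with about 61 N at 88.2 mm. Pixel colours in the last wrist picture run blue, a thin yellow strip, then white, as they should with the flange lapped over the lip.
- **Bystanders:** the reagent bottle, jar and spatula were found within a few pixels of where they started. I did not recheck the white bottle and the beaker.
- **Robot:** the gripper was well clear and touching nothing at the end.

**Disagreements:**
- The last scene-camera reading of the white leaf's edge was about 3 px off the shut position, nearer 0.1 rad. The top and wrist cameras and the hard stop all agreed it was shut.
- Both presses were above 40 N. They were made with the fingertips, not the gripper's body, so I took that limit not to apply.

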